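# Feed one Petri dish and slide it to the viewing mat

## Robot

A 6-joint arm with a two-finger parallel gripper is mounted at the origin on the work surface. World frame = base frame: x ahead of the robot, y to its left, z up, the work surface at z = 0. Lengths are in m, angles in rad, forces in N, time in s.
With the tool pointing down it reaches from about 0.35 to 0.975 m from the base axis. Payload 7.1 kg.
Tool frame: the origin (TCP) lies midway between the tips of the shut fingers; the grasp point (between the pads) lies 19 mm behind it; z points along the fingers, y is the line along which they close (so a half turn about z gives the same grasp; the last joint's range is limited). The gripper opens to 88 mm and grips with 3 to 60 N. Pads are 20 mm wide; open, the fingers measure 115 mm over their backs; the gripper's body (75 mm by 178 mm) begins 61 mm behind the grasp point.
Start: joints at [1.212, 0.423, 1.63, -0, 1.089, -0.019], TCP at [0.208, 0.589, 0.186] pointing down, gripper open.
Joint ranges: [-3, 3], [-0.9, 2.11], [0.09, 2.58], [-1.31, 4.45], [0.11, 2.69], [-2.54, 2.54]. Speed limits (rad/s): [2.39, 2.39, 3.01, 3.14, 3.14, 3.14].

## Interface

Orientations are given as a unit quaternion [w, x, y, z].
In Python, from station import move_pose, movel, movej, command_gripper, wait, inverse_kinematics, read_camera, camera_info, MotionError, job_done, get_time, get_joint_pos, get_qvel, get_effort, get_tcp_pos, get_ee_rot, get_ft_force, get_ft_torque, get_grip_width, get_finger_force gives the robot as it stands. Calls block until the motion is done:
- move_pose(position, orientation): joint-space move of the TCP to a pose.
- movel(position, frame=None, v=0.15, until_force=None): straight line of the TCP; frame=None keeps the orientation; v is the mean speed in m/s. With until_force (N) it stops when the force on the tool has changed by that much, and returns True; else False.
- movej(angles): joint-space move.
- command_gripper(opening): opening from 0.0 (shut) to 1.0 (fully open); the grip force is fixed at half the most; returns when the fingers have stopped.
- wait(seconds).
- inverse_kinematics(position, orientation): joint angles nearest the present ones, or None.
- read_camera(name): name is "scene" or "top" or "wrist"; returns the picture (420x560x3 uint8, red, green, blue); there is no depth.
- camera_info(name): a dict with "intrinsics" (3x3 intrinsics, pixels), "T" (4x4, takes a point from camera to world coordinates); the wrist camera has in their place "tool_from_camera" (4x4, takes a point from camera to tool coordinates, whose origin is the TCP and whose axes are the flange's). Camera axes: x right, y up, looking along -z (the intrinsics and any distortion apply to the point x, -y, -z); pixel columns grow to the right and rows downward; lengths in m; the calibration is good to about 2 mm. A picture is of the moment at which its call begins: read the wrist's pose just before it. camera_info takes no time and is no camera call.
A pose or a line that the arm cannot do raises MotionError and nothing moves.
- job_done(): hands the job in; it is judged then, once.
Readings, each from a call of its own:
- get_time(): time.
- get_joint_pos(): joint angles.
- get_qvel(): joint speeds.
- get_effort(): joint torques, N m.
- get_tcp_pos(): TCP position.
- get_ee_rot(): TCP orientation.
- get_ft_force(): force on the tool from outside, world axes, zero at the start.
- get_ft_torque(): the same for the moment, N m.
- get_grip_width(): opening from 0.0 (shut) to 1.0 (fully open).
- get_finger_force(): force on a finger pad.
Only numpy, scipy, OpenCV 4.12 (cv2) and the standard library are available. Lean on these libraries where they do the work, as an engineer would, in place of code of your own. Each camera call takes 0.05 s, during which the arm holds its last target. There are 200 camera calls.

## Task

Press the plunger of the Petri dish dispenser once, steadily and all the way down, and let it spring back, so that a single dish comes out on to the bench. Then slide that dish aside gently along the bench with the fingers, without squeezing it or lifting it, until it lies flat and wholly on the dark mat. Leave the other dishes in the tube and do not disturb the box, bottle and jar.

Things in the scene. Friction and masses are not known exactly. Their poses are not given: they have to be found in the camera images.
- dispenser: Bench-top Petri dish dispenser, fixed, 140 x 72 mm. Origin on the tube's axis at bench height; its x points from the outlet back to the plunger, dishes come out towards -x. 2 mm base plate (x -28 to 112, y +-36 mm); 15 mm high cheeks (x -28 to 34, y 26 to 33 mm either side) flank the outlet; gear housing behind (x 32 to 112, y +-33 mm, 48 mm high). Plunger 64 mm behind the origin.
- tube_top (a point): Centre of the open top of the dispenser's clear upright tube, 50 mm above the bench; the tube is 58 mm outside and stands 15 to 50 mm above the bench. It holds the stack of four dishes.
- outlet (a point): Where the centre of a fed dish comes to lie: on the bench, 67 mm in front (-x) of the tube's axis (a few mm farther after a brisk press). A full press drives a flat pusher, at 2.4 times the plunger's travel, that shoves the lowest dish out and off the 2 mm base plate; let go, it springs back and the stack drops by one dish. A second press would feed a second dish.
- plunger (a joint): Travel of the plunger straight down, m: 0 up (rest), 0.030 fully pressed, on a hard stop. Spring return: a slow press takes about 5 N at first and 7 N near the bottom, plus about 40 N per m/s of speed, so a force stop should be set at 12 N or more. A steady press at up to 0.1 m/s feeds the dish out neatly; a jab shoots it away.
- plunger_top (a point): Centre of the top of the plunger's black round button, 36 mm across and 10 mm thick; 90 mm above the bench at rest, 60 mm fully pressed. It moves with the button.
- dish_1: The lowest dish in the tube, the one that the press feeds out: a closed clear Petri dish of dark red blood agar, 50 mm across, 11 mm high, about 20 g, flat. Origin at the centre of its underside (2 mm above the bench in the dispenser, 0 on the bench), z up.
- mat: Dark grey square viewing mat lying on the bench, 140 x 140 mm, under 1 mm thick with no edge to catch on. Origin at its centre, x and y along its sides. Left or right of the dispenser.
- tube_box: Bystander: closed box of tubes, white with a blue lid, 87 x 122 x 52 mm, loose. Origin at the centre of its underside.
- bottle: Bystander: glass media bottle with a blue cap, 56 mm across, 110 mm high, loose. Origin at the centre of its underside.
- jar: Bystander: grey sample jar with a white cap, 48 mm across, 65 mm high, loose. Origin at the centre of its underside.
- dish_2: The second dish from the bottom of the stack in the tube, same kind as dish_1; it stays in the tube. Origin at the centre of its underside, 13 mm above the bench at the start.
- dish_3: The third dish from the bottom of the stack in the tube, same kind as dish_1; it stays in the tube. Origin at the centre of its underside, 24 mm above the bench at the start.
- dish_4: The fourth and topmost dish from the bottom of the stack in the tube, same kind as dish_1; it stays in the tube. Origin at the centre of its underside, 35 mm above the bench at the start.
There are look-alikes about, which are no part of the job. What is shaped like the dispenser but orange is not meant.

How it is judged:
On the way, in this order (a step that is already met when the one before it is completed fails the run):
1. the plunger is pressed all the way down (value of joint plunger above 0.027 m), for 0.05 s.
2. the plunger has sprung back up and the lowest dish lies out of the dispenser, not yet on the mat (value of joint plunger below 0.003 m and x of dish_1 in the frame of dispenser below -0.053 m and not (x of dish_1 in the frame of mat between -0.045 and 0.045 m and y of dish_1 in the frame of mat between -0.045 and 0.045 m)), for 0.1 s.
At the end, for the whole second after the job is handed in: The first dish lies flat (within 0.06 rad) and still on the bench, wholly on the mat (its centre within 45 mm of the mat's centre along each side); the plunger is up (under 3 mm down) and the other three dishes are still in the tube (x of dish_1 in the frame of mat between -0.045 and 0.045 m and y of dish_1 in the frame of mat between -0.045 and 0.045 m and height (world z) of dish_1 below 0.003 m and angle between dish_1's own z axis and vertical below 0.06 rad and linear speed of dish_1 below 0.01 m/s and value of joint plunger below 0.003 m and x of each of dish_2, dish_3, dish_4 in the frame of dispenser above -0.02 m); the robot touches nothing.
It fails at once if a second dish is fed out or taken out of the dispenser (not (x of each of dish_2, dish_3, dish_4 in the frame of dispenser above -0.02 m)).
It fails at once if the dish is lifted (12 mm off the bench) or tipped, or a dish in the stack is lifted (height (world z) of dish_1 above 0.012 m or angle between dish_1's own z axis and vertical above 0.6 rad or height (world z) of dish_2 above 0.021 m or height (world z) of dish_3 above 0.032 m or height (world z) of dish_4 above 0.043 m).
It fails at once if the dish is squeezed or pressed hard (over 20 N) (contact force between the fingers and dish_1 above 20 N).
It fails at once if the dish is flicked: faster than 0.5 m/s once it is clear of the outlet (over 120 mm from the tube's axis) (linear speed of dish_1 above 0.5 m/s and horizontal distance between dish_1 and dispenser above 0.12 m).
It fails at once if the box, the bottle or the jar is moved by more than 15 mm or tipped (distance of any of tube_box, bottle, jar from where it was at the start of the episode above 0.015 m or angle between any of tube_box, bottle, jar's own z axis and vertical above 0.3 rad).
It also fails if it takes over 58 s, if anything falls off the work surface, if the arm or the gripper's body presses on something with over 40 N, if the wrist force passes 120 N, or if a joint passes its speed limit or range.

## Working session

There is one attempt and no reset: what is moved stays moved. The work goes in short steps, each a Python script; the robot and the scene stay as the last script left them, time stands still between calls to the robot, and variables do not carry over. Pictures are saved under pics/ and viewed, at most 10 in all, crops included, and the job is handed in when it is done.

```bash
mkdir -p pics; cat > h.py <<'E'
import numpy as np, cv2
from station import *
def snap(cam,fn):
    im=read_camera(cam); cv2.imwrite('pics/'+fn,im[:,:,::-1]); return im
def ray(cam,u,v,z):
    c=camera_info(cam);K=np.array(c['intrinsics']);T=np.array(c['T'])
    d=c.get('distortion')
    p=np.linalg.inv(K)@[u,v,1]; d=T[:3,:3]@[p[0],-p[1],-p[2]]; o=T[:3,3]
    return o+d*(z-o[2])/d[2]
def proj(cam,P):
    c=camera_info(cam);K=np.array(c['intrinsics']);T=np.array(c['T'])
    q=np.linalg.inv(T)@np.append(P,1); p=K@[q[0],-q[1],-q[2]]; return p[:2]/p[2]
E
python3 - <<'E'
from h import *
snap('top','top1.png');snap('scene','scene1.png')
for c in('top','scene'):
    i=camera_info(c);print({k:(np.round(v,3).tolist() if not isinstance(v,str) else v) for k,v in i.items()})
print(get_time(),get_ee_rot(),get_tcp_pos())
E
```

```text
{'intrinsics': [[436.721, 0.0, 286.091], [0.0, 436.721, 209.425], [0.0, 0.0, 1.0]], 'T': [[0.025, 0.996, -0.089, 0.452], [-1.0, 0.023, -0.019, -0.009], [-0.017, 0.09, 0.996, 1.044], [0.0, 0.0, 0.0, 1.0]]}
{'intrinsics': [[454.441, 0.0, 270.75], [0.0, 454.441, 208.348], [0.0, 0.0, 1.0]], 'T': [[-0.874, -0.301, 0.381, 0.901], [0.485, -0.554, 0.676, 0.676], [0.007, 0.776, 0.631, 0.718], [0.0, 0.0, 0.0, 1.0]]}
0.1 [-1.12189937e-04  1.69081009e-01  9.85601926e-01 -6.65172565e-04] [0.20811438 0.58875888 0.18569607]
```

View pics/top1.png

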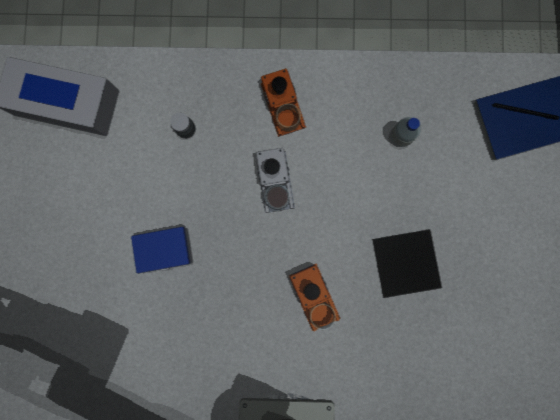

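View pics/scene1.png

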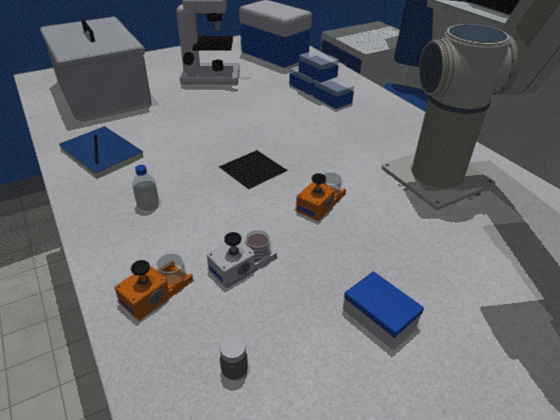

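Candidates for the dispenser in the top view are grey-white at (272,180), orange at (282,100) and orange at (315,297). The grey one, with red dishes in its tube, fits, because orange is excluded. The mat is at (407,264). I'll confirm with an enlarged crop.

```bash
python3 - <<'E'
from h import *
im=cv2.imread('pics/top1.png')
c=cv2.resize(im[140:320,230:450],None,fx=3.3,fy=3.3,interpolation=cv2.INTER_CUBIC);cv2.imwrite('pics/crop1.png',c)
# mat
g=im.max(2); m=(g<45).astype(np.uint8); m[:,:365]=0;m[:,450:]=0;m[:220]=0;m[310:]=0
cn=max(cv2.findContours(m,0,2)[0],key=cv2.contourArea); r=cv2.minAreaRect(cn);b=cv2.boxPoints(r)
print(r); B=np.array([ray('top',u,v,0) for u,v in b]);print(B.round(4),np.linalg.norm(B-np.roll(B,1,0),axis=1),B.mean(0))
# button grey (dark), top at 0.09
for nm,(x0,x1,y0,y1) in dict(grey=(258,286,152,178)).items():
    s=g[y0:y1,x0:x1]<60; ys,xs=np.nonzero(s); print(nm,s.sum(),xs.mean()+x0,ys.mean()+y0,xs.min()+x0,xs.max()+x0,ys.min()+y0,ys.max()+y0, ray('top',xs.mean()+x0+.0,ys.mean()+y0,.09))
E
```

```text
((406.52398681640625, 263.13201904296875), (59.47941589355469, 58.76387405395508), 79.69515228271484)
[[ 0.4798 -0.1958  0.    ]
 [ 0.5081 -0.3326  0.    ]
 [ 0.3713 -0.3569  0.    ]
 [ 0.3433 -0.2217  0.    ]] [0.13897997 0.13969598 0.13901557 0.13798938] [ 0.42562995 -0.27676053  0.        ]
grey 213 270.5586854460094 166.34741784037558 258 279 159 176 [0.63276368 0.0459204  0.09      ]
```

View pics/crop1.png

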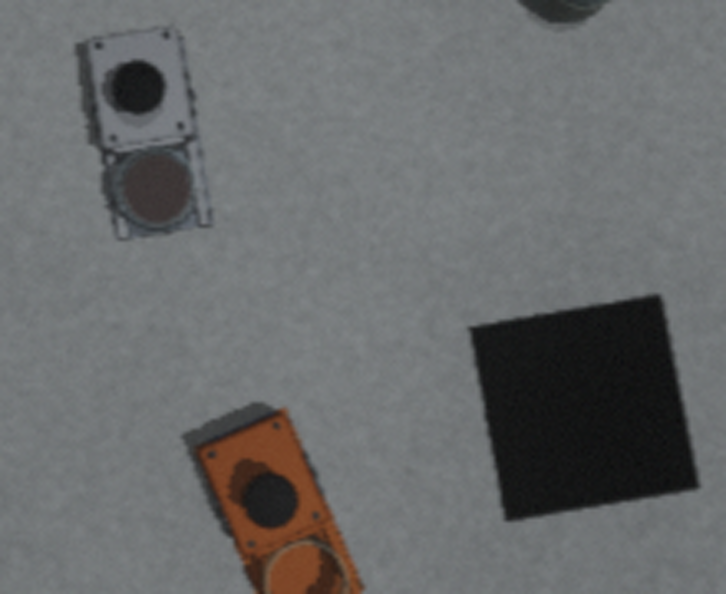

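The crop shows the grey dispenser: button centre at crop (138,88), tube rim at (155,188), housing corners as listed below. The mat is clear and to the right. Next I'll fit the pose of the grey dispenser and of the orange one in front, which is an obstacle.

```bash
cat > fit.py <<'E'
from h import *
from scipy.optimize import least_squares
def fit(M,px,x0):
    px=np.array(px)
    def P(p):
        c,s=np.cos(p[2]),np.sin(p[2]); return [np.array([p[0]+c*x-s*y,p[1]+s*x+c*y,z]) for x,y,z in M]
    f=lambda p:(np.array([proj('top',q) for q in P(p)])-px).ravel()
    r=least_squares(f,x0,x_scale=[.01,.01,.1]); return r.x,r.fun.reshape(-1,2)
E
python3 - <<'E'
from fit import *
C=lambda L:np.array(L)/3.3+[230,140]-.35
for u,v,z in((138,88,.09),(155,188,.05)): print(ray('top',*C([u,v]),z))
M=[(.064,0,.09),(0,0,.05),(.112,.033,.048),(.112,-.033,.048),(.032,-.033,.048)]
p,r=fit(M,C([(138,88),(155,188),(91,40),(178,27),(191,137)]),[.57,.04,0]); print(p,r.round(1))
M=[(.064,0,.09),(0,0,.05),(.112,.033,.048),(.112,-.033,.048),(.032,-.033,.048)]
q,r=fit(M,C([(271,500),(307,582),(201,449),(286,410),(330,520)]),[.3,-.06,.3]); print(q,r.round(1))
c,s=np.cos(p[2]),np.sin(p[2]);R=np.array([[c,-s],[s,c]])
print('outlet',p[:2]+R@[-.067,0],'plunger',p[:2]+R@[.064,0])
E
```

```text
[0.63287642 0.04390797 0.09      ]
[0.5703834  0.03234227 0.05      ]
[0.56964049 0.03352269 0.15413629] [[ 0.3  0. ]
 [-0.5  0.3]
 [-1.3 -0.4]
 [ 0.5 -0.2]
 [ 1.   0.3]]
[ 0.30370834 -0.07732032  0.41985955] [[ 0.3  0.1]
 [-0.2  0.4]
 [-1.  -0.4]
 [ 0.1  0.1]
 [ 0.7 -0.1]]
outlet [0.50343481 0.02323641] plunger [0.63288174 0.0433484 ]
```

```bash
cat >> h.py <<'E'
from scipy.spatial.transform import Rotation as Rot
D=np.array([.5696,.0335]);TH=.1541
ax=np.array([np.cos(TH),np.sin(TH)]); ay=np.array([-ax[1],ax[0]])
def L(x,y,z): return np.append(D+ax*x+ay*y,z)
def down(a):  # closing axis at world angle a
    best=None
    for k in(0,np.pi):
        y=np.array([np.cos(a+k),np.sin(a+k),0]);z=np.array([0,0,-1.]);x=np.cross(y,z)
        q=Rot.from_matrix(np.c_[x,y,z]).as_quat()[[3,0,1,2]]
        j=inverse_kinematics([.5,0,.2],q)
        if j is not None and (best is None or abs(j[5])<best[0]): best=(abs(j[5]),q)
    return best[1]
E
python3 - <<'E'
from h import *
q=down(TH); command_gripper(0.0)
move_pose(L(.064,0,.16),q)
movel(L(.064,0,.095))
hit=movel(L(.064,0,.059),v=.035,until_force=25)
print(hit,get_tcp_pos(),get_ft_force(),get_time())
wait(.2)
print(get_tcp_pos(),get_ft_force())
movel(L(.064,0,.12),v=.06); wait(.3)
print(get_time()); command_gripper(.34); print(get_grip_width())
move_pose(L(-.067,.065,.12),q)
im=snap('top','top2.png'); cv2.imwrite('pics/c2.png',cv2.resize(im[140:320,180:400,::-1],None,fx=3.3,fy=3.3))
snap('scene','scene2.png')
E
```

```text
False [0.63308675 0.04331768 0.05927151] [-0.25716369 -0.50671106 -0.36584812] 5.6583
[0.6329811  0.04335219 0.05922337] [ 0.15292363  0.67319376 -0.10689713]
7.325
0.33798012164439406
```

View pics/c2.png

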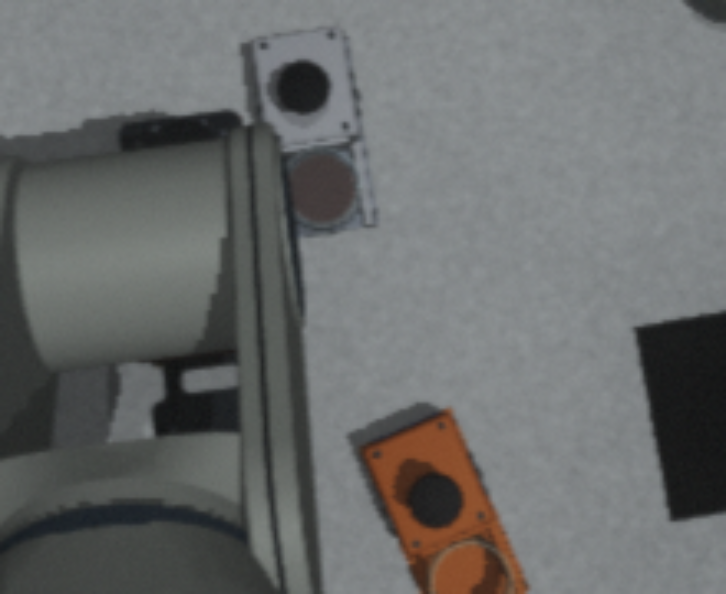

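View pics/scene2.png

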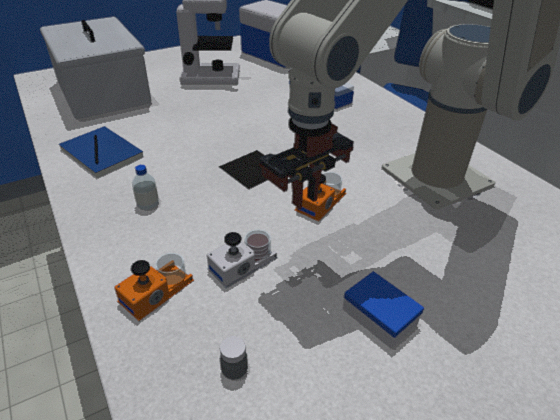

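The scene view shows no dish outside and the force never rose, so the press didn't reach the button. The gripper's tips, at about (310,200), don't look to be where I commanded. I'll check the geometry numerically.

```bash
python3 - <<'E'
from h import *
print(get_tcp_pos(),get_ee_rot(),get_joint_pos(),get_grip_width(),get_time())
print('scene tcp',proj('scene',get_tcp_pos()),'top',proj('top',get_tcp_pos()))
for n,P in dict(button=L(.064,0,.09),tube=L(0,0,.05),mat=[.4256,-.2768,0],base=[0,0,0]).items(): print(n,proj('scene',P),proj('top',P))
i=camera_info('scene');print(i.keys(),np.array(i['T']).round(4))
# triangulate button from both views: scene (233,240), top (271.8,166.7)
def line(c,u,v): a=ray(c,u,v,0);b=ray(c,u,v,.3);return a,(b-a)/np.linalg.norm(b-a)
for n,s,t in(('button',(233,239),(271.8,166.7)),('tube',(258,238),(277,197)),('mat',(253,168.5),(406.5,263))):
    a,d=line('scene',*s);b,e=line('top',*t)
    k=np.linalg.lstsq(np.c_[d,-e],b-a,rcond=None)[0];print(n,a+d*k[0],b+e*k[1])
E
```

```text
[0.49531042 0.08743173 0.12048655] [7.31407705e-04 6.50685928e-01 7.59346202e-01 7.96124973e-04] [ 1.51104815e-01  3.39265922e-01  1.94825894e+00 -9.15038118e-05
  8.51906699e-01 -2.65552230e-03] 0.3411604737466723 8.7083
scene tcp [302.45803619 215.48484512] top [248.41201446 227.269129  ]
button [232.97952195 235.44730363] [271.73152649 166.33785535]
tube [258.36837711 236.92716882] [276.10573932 196.94769901]
mat [252.32417497 167.54119761] [406.50773111 262.96543558]
base [435.57990282 175.85455223] [284.89217089 447.15437866]
dict_keys(['intrinsics', 'T']) [[-0.8743 -0.3013  0.3806  0.9015]
 [ 0.4854 -0.5543  0.6762  0.6765]
 [ 0.0072  0.7759  0.6308  0.7179]
 [ 0.      0.      0.      1.    ]]
button [0.63348314 0.04380685 0.08080517] [0.63375817 0.04364691 0.08084831]
tube [0.56968313 0.03185006 0.04553653] [0.57004905 0.03162613 0.04557066]
mat [ 0.4236304  -0.276616   -0.00377068] [ 0.42542763 -0.27769126 -0.00354057]
```

```bash
python3 - <<'E'
from h import *
print('outlet',proj('scene',L(-.067,0,.01)))
q=down(TH); command_gripper(0.0);print(get_grip_width(),get_finger_force(),get_ft_force())
move_pose(L(.064,.10,.13),q); wait(.2)
print(get_tcp_pos(),get_grip_width())
im=snap('scene','scene3.png'); cv2.imwrite('pics/c3.png',cv2.resize(im[120:300,170:390,::-1],None,fx=3.3,fy=3.3,interpolation=cv2.INTER_CUBIC))
E
```

```text
outlet [282.04218532 237.70422903]
0.0035179742666355067 0.0 [ 0.03922272 -0.07019006  0.52565472]
[0.61624575 0.14154403 0.12991223] 0.005104770469456763
```

View pics/c3.png

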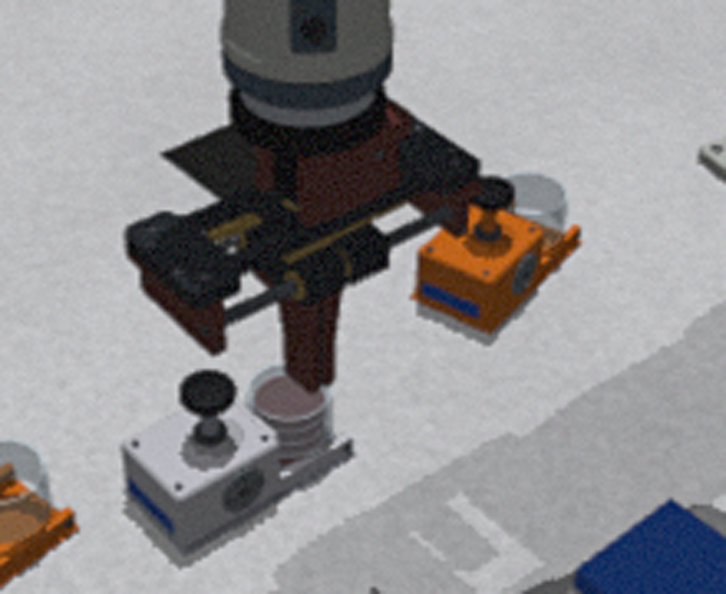

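The crop shows the grey dispenser's button up at crop (208,390), the tube still holding all its dishes, and no dish outside, so the first press made no contact. The gripper is now verified shut (0.005), so I'll retry, checking the force as the tip descends.

```bash
python3 - <<'E'
from h import *
print(proj('scene',get_tcp_pos()))
q=down(TH)
movel(L(.064,0,.13)); movel(L(.064,0,.095),v=.1); wait(.2)
print(get_tcp_pos(),get_grip_width(),get_ft_force(),get_time())
hit=movel(L(.064,0,.084),v=.03,until_force=25); 
print(hit,get_tcp_pos(),get_grip_width(),get_ft_force(),get_effort().__repr__())
im=snap('scene','scene4.png'); cv2.imwrite('pics/c4.png',cv2.resize(im[150:300,190:340,::-1],None,fx=4,fy=4,interpolation=cv2.INTER_CUBIC))
E
```

```text
[262.80102497 248.19700111]
[0.633396   0.04341282 0.09568598] 0.0028188813984053466 [-0.28564972 -0.20643916 -0.07961728] 11.6917
False [0.63268819 0.04333046 0.08374143] 0.003664972415619729 [-0.34919877 -0.04916521 -0.16185486] array([-1.22042715e-03, -5.80835581e+01, -2.31008756e+01,  5.55596547e-02,
        2.50301894e-02, -2.59946992e-04])
```

View pics/c4.png

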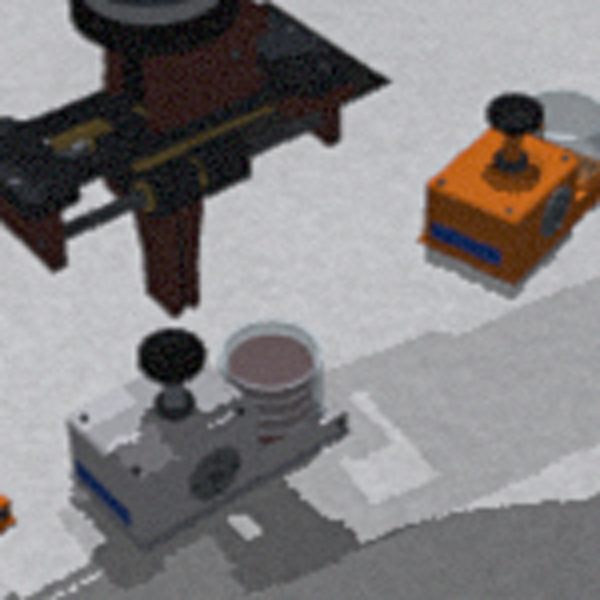

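In this picture the finger tips are at scene (235,228), about 10 px above the button at (233,238). The reported TCP would project onto the button itself, so the true tips are 25–30 mm away from the reported TCP. I'll descend to a height already shown to be free and look with the wrist and scene cameras side by side.

```bash
python3 - <<'E'
from h import *
movel(L(.064,0,.062),v=.05,until_force=3); wait(.1)
p=get_tcp_pos();print(p,get_ee_rot(),get_ft_force())
i=camera_info('wrist');print({k:np.round(v,3).tolist() for k,v in i.items()})
a=snap('wrist','w5.png');b=snap('scene','s5.png')
x=cv2.resize(b[170:270,190:290],(400,400),interpolation=cv2.INTER_CUBIC);w=cv2.resize(a,(400,300))
o=np.zeros((400,800,3),np.uint8);o[:,:400]=x;o[:300,400:]=w;cv2.imwrite('pics/c5.png',o[:,:,::-1])
K=np.array(i['intrinsics']);T=np.linalg.inv(np.array(i['tool_from_camera']))
for z in(0,-.019,-.028):
    c=T@[0,0,z,1];u=K@[c[0],-c[1],-c[2]];print('tcp in wrist img',z,u[:2]/u[2])
for dz in(.02,.03,.04): print(dz,proj('scene',p+[0,0,dz]))
E
```

```text
[0.6330516  0.04333007 0.06216563] [1.30162268e-04 6.50573760e-01 7.59443054e-01 1.17212576e-04] [-1.00451873  0.36936516  0.39750967]
{'intrinsics': [[298.475, 0.0, 277.656], [0.0, 298.475, 208.196], [0.0, 0.0, 1.0]], 'tool_from_camera': [[-0.0, 0.957, 0.29, 0.079], [1.0, 0.0, -0.0, -0.0], [-0.0, 0.29, -0.957, -0.197], [0.0, 0.0, 0.0, 1.0]]}
tcp in wrist img 0 [277.93910809 234.52920076]
tcp in wrist img -0.019 [277.97391718 245.49993524]
tcp in wrist img -0.028 [277.99279125 251.44845223]
0.02 [233.06091618 238.30474998]
0.03 [232.83936373 234.69719139]
0.04 [232.61476855 231.0400877 ]
```

View pics/c5.png

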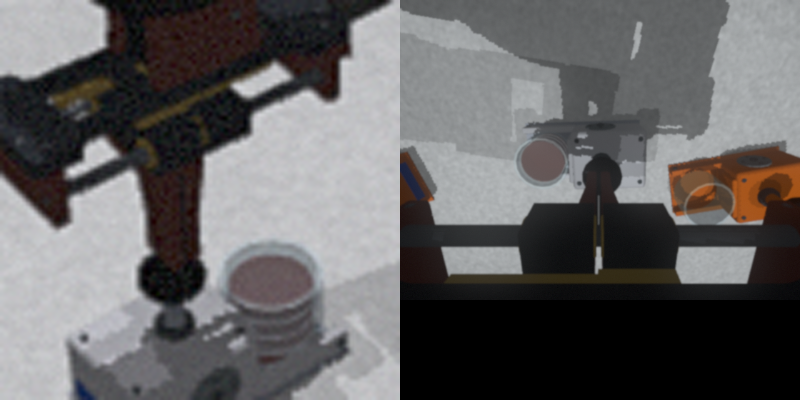

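The wrist view shows the shut tips right over the button. The scene view shows them just at its top, with the tip at (234,236), so the reported z is about 30 mm too low. Horizontally it is fine. I'll find contact by force, then press 30 mm from there.

```bash
python3 - <<'E'
from h import *
hit=movel(L(.064,0,.048),v=.015,until_force=3)
print(hit,get_tcp_pos(),get_ft_force(),get_time())
E
```

```text
True [0.63278427 0.04333208 0.05292106] [0.31891786 0.22372853 3.30663561] 13.675
```

```bash
python3 - <<'E'
from h import *
hit=movel(L(.064,0,.015),v=.035,until_force=22)
print(hit,get_tcp_pos(),get_ft_force(),get_time()); wait(.15); print(get_tcp_pos(),get_ft_force())
movel(L(.064,0,.10),v=.08); print(get_time())
im=snap('scene','s6.png');cv2.imwrite('pics/c6.png',cv2.resize(im[150:300,190:340,::-1],None,fx=4,fy=4,interpolation=cv2.INTER_CUBIC))
E
```

```text
True [0.63276954 0.04330181 0.02402291] [-2.708381   -0.53837826  9.71077392] 14.5
[0.63282021 0.04328713 0.02404506] [-2.22053283  0.75781756  9.57589585]
15.7583
```

View pics/c6.png

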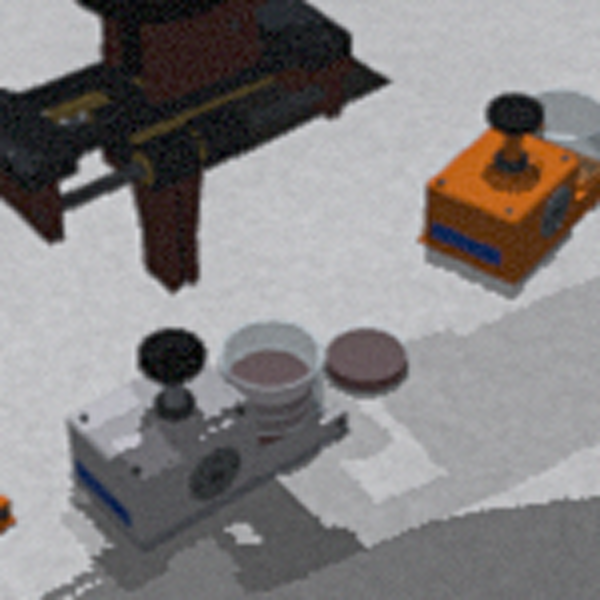

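The dish is out flat at crop (366,353), scene (281.5,238.3), with the button up and three dishes left in the tube. The tip is really 36 mm above the reported z. Before going low with the body, I need to know whether the whole arm is biased or the fingers are shorter. I'll check the wrist camera's height against the dispenser.

```bash
python3 - <<'E'
from h import *
print('dish',ray('scene',281.5,238.3,.011))
i=camera_info('wrist');K=np.array(i['intrinsics']);Tc=np.array(i['tool_from_camera'])
w=[1.30e-4,.65057376,.75944305,1.17e-4];R=Rot.from_quat([w[1],w[2],w[3],w[0]]).as_matrix()
def pw(P,dz):
    t=np.array([.63305,.04333,.06217+dz]); c=np.linalg.inv(Tc)@np.append(R.T@(np.array(P)-t),1);u=K@[c[0],-c[1],-c[2]];return u[:2]/u[2]
for dz in(0,.018,.036):
    print(dz,'tube',pw(L(0,0,.05),dz),'tube edges',pw(L(-.029,0,.05),dz)[0],pw(L(.029,0,.05),dz)[0],'corner far',pw(L(.112,-.033,.048),dz),pw(L(.112,.033,.048),dz))
print('obs tube (197.5,225) edges 162,235; corners small (646,122)->',(246*1.4,122*1.4),(645-400)*1.4,188*1.4)
E
```

```text
dish [0.5060453  0.02527349 0.011     ]
0 tube [192.19622124 228.43526027] tube edges 153.47242163103277 230.91430499898044 corner far [338.56742506 266.74197258] [343.96507582 184.66052018]
0.018 tube [198.29478291 220.50566228] tube edges 162.3413469499513 234.2432915043705 corner far [334.39694329 256.56138842] [339.05299487 179.70535593]
0.036 tube [203.57916866 213.63468894] tube edges 170.0261689166962 237.1278769385871 corner far [330.75934878 247.68163804] [334.81661974 175.43182403]
obs tube (197.5,225) edges 162,235; corners small (646,122)-> (344.4, 170.79999999999998) 343.0 263.2
```

```bash
python3 - <<'E'
from h import *
from scipy.optimize import fsolve
for n,u,v in(('tip',234,222),('Lstub',203.7,210.8),('Rstub',273.7,179.5),('fingerroot',231,200),('boxbottom',236,192)):
    for y in(-.03,0,.03):
        s=fsolve(lambda a:proj('scene',L(a[0],y,a[1]))-[u,v],[.06,.15]);print(n,y,s.round(4))
E
```

```text
tip -0.03 [0.0409 0.0935]
tip 0 [0.0597 0.124 ]
tip 0.03 [0.0785 0.1544]
Lstub -0.03 [0.1084 0.1576]
Lstub 0 [0.1239 0.1849]
Lstub 0.03 [0.1395 0.2123]
Rstub -0.03 [-0.0642  0.1574]
Rstub 0 [-0.0402  0.1848]
Rstub 0.03 [-0.0162  0.2121]
fingerroot -0.03 [0.0449 0.154 ]
fingerroot 0 [0.0636 0.1816]
fingerroot 0.03 [0.0822 0.2091]
boxbottom -0.03 [0.0321 0.1683]
boxbottom 0 [0.0513 0.1951]
boxbottom 0.03 [0.0706 0.2219]
```

The body stubs come out about 75 mm above the true tips, which fits a z bias of the arm with normal fingers. I'll find the bench by gentle contact in free space beside the outlet, then come in sideways under force watch.

```bash
python3 - <<'E'
from h import *
q=down(TH); command_gripper(.34)
movel(L(.064,0,.13)); move_pose(L(-.14,.10,.10),q)
movel(L(-.14,.10,-.015),v=.1,until_force=8)
try: hit=movel(L(-.14,.10,-.05),v=.02,until_force=3)
except MotionError as e: print(e);hit=None
p=get_tcp_pos();print(hit,p,get_ft_force(),get_grip_width(),get_time())
movel([p[0],p[1],p[2]+.006],v=.03)
a=snap('scene','s7.png')
w=cv2.resize(a[150:300,190:390],(800,600),interpolation=cv2.INTER_CUBIC);cv2.imwrite('pics/c7.png',w[:,:,::-1])
E
```

```text
True [ 0.41587374  0.11082679 -0.03599074] [-0.7816635  -0.59495468  8.0319988 ] 0.3381395667894994 20.0917
```

The bench is at reported z = −0.036, consistent with the press. Now the sideways approach at 6 mm true tip height, then push phase 1.

```bash
python3 - <<'E'
from h import *
z=-.030
def go(x,y,v,f=4):
    h=movel(L(x,y,z),v=v,until_force=f);p=get_tcp_pos();d=p[:2]-D;print(h,'local',(d@ax).round(4),(d@ay).round(4),p[2].round(4),get_ft_force().round(2),round(get_time(),1));return h
if not go(-.069,.070,.06):
    if not go(-.069,.035,.04): go(-.069,-.10,.06)
E
```

```text
False local -0.0694 0.0701 -0.03 [-0.64  0.02  0.79] 21.9
False local -0.069 0.0351 -0.03 [-0.54 -0.31 -0.2 ] 23.0
False local -0.069 -0.0998 -0.03 [-0.24 -0.8  -0.7 ] 25.4
```

```bash
python3 - <<'E'
from h import *
ex=L(-.069,-.13,.011)
for c in('scene','top'):
    im=snap(c,'d8_%s.png'%c).astype(int); u,v=proj(c,ex)
    m=((im[...,0]-im[...,1]>12)&(im[...,0]>50)).astype(np.uint8)
    n,l,s,ce=cv2.connectedComponentsWithStats(m)
    print(c,(u,v));[print(s[k],ce[k].round(1),ray(c,*ce[k],.008).round(3),im[int(ce[k][1]),int(ce[k][0])]) for k in range(1,n) if s[k][4]>40 and np.hypot(*(ce[k]-[u,v]))<70]
o=np.zeros((600,600,3),np.uint8)
for k,c in enumerate(('scene','top')):
    u,v=map(int,proj(c,ex));a=cv2.imread('pics/d8_%s.png'%c)[v-50:v+50,u-100:u+100];o[300*k:300*k+300]=cv2.resize(a,(600,300),interpolation=cv2.INTER_CUBIC)
cv2.imwrite('pics/c8.png',o)
E
```

```text
scene (np.float64(249.48757359542716), np.float64(208.52467396643044))
[ 294  181   53   40 1121] [317.7 199.3] [ 0.351 -0.059  0.008] [156  79  15]
[249 238  18   8  77] [257.6 241.6] [0.558 0.006 0.008] [100  85  87]
top (np.float64(334.9568563989165), np.float64(220.49213616176453))
```

View pics/c8.png

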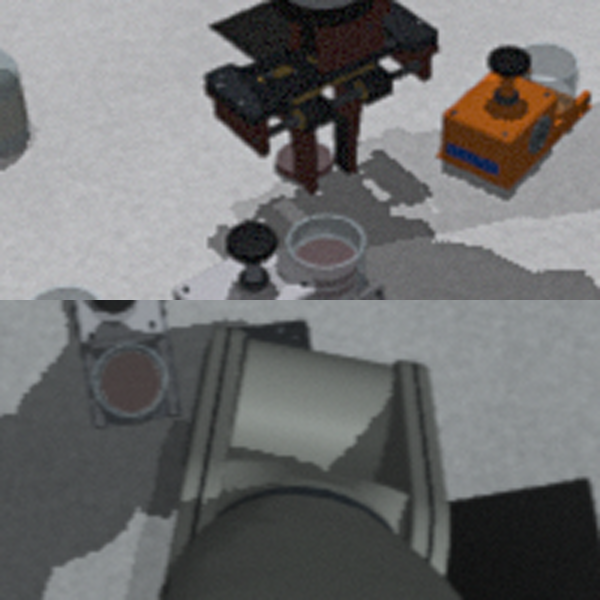

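The dish sits nested just ahead of the two fingers, at scene px about (250,211) against a prediction of (249.5,208.5), with three dishes in the tube. Now I'll back off, re-aim at the mat's centre and push.

```bash
python3 - <<'E'
from h import *
z=-.030; c=L(-.069,-.130,0)[:2]; mat=np.array([.4256,-.2768]); h=mat-c;n=np.linalg.norm(h);h/=n;print(c,h,n)
ang=np.arctan2(h[0],-h[1]); print(ang); q=down(ang)
movel(L(-.069,-.086,z),v=.05); movel(L(-.069,-.086,z+.03),v=.08)
P=lambda d,z:np.append(c+h*d,z)
move_pose(P(-.046,z+.03),q); movel(P(-.046,z),v=.04,until_force=6)
print(get_tcp_pos(),get_ft_force())
k=movel(P(n-.029,z),v=.06,until_force=6)
print(k,get_tcp_pos(),get_ft_force(),get_time())
movel(P(n-.06,z),v=.04); movel(P(n-.06,.12),v=.15)
move_pose(np.array([.40,.15,.2]),q); wait(.2)
im=snap('top','top9.png').astype(int);snap('scene','s9.png')
for d in(im,):
    m=((d[...,0]-d[...,1]>10)&(np.arange(560)>330)[None]&(np.arange(420)>150)[:,None]).astype(np.uint8)
    nn,l,s,ce=cv2.connectedComponentsWithStats(m);[print(s[j],ce[j],ray('top',*ce[j],.008)) for j in range(1,nn) if s[j][4]>30]
print(get_time())
E
```

```text
[ 0.52137145 -0.10555038] [-0.48810536 -0.87278471] 0.19621061300606596
-0.5099176362484571
[ 0.54395721 -0.06541584 -0.02991884] [ 0.73864457 -0.90621979  0.1680274 ]
False [ 0.43980643 -0.25143751 -0.03000075] [-0.1224249  -0.78001011 -0.34566847] 31.7
[400 258   9  12  44] [403.38636364 263.61363636] [ 0.42410955 -0.26746108  0.008     ]
[406 259  11  14  42] [411.0952381  266.57142857] [ 0.41768484 -0.28544331  0.008     ]
[331 296  10  27 144] [333.98611111 311.94444444] [ 0.30827126 -0.10674454  0.008     ]
35.5167
```

```bash
python3 - <<'E'
from h import *
b=cv2.imread('pics/top9.png').astype(int)
s=b[235:295,375:440]; m=(s.max(2)>45)&(s[...,2]-s[...,1]>4); ys,xs=np.nonzero(m);print(np.median(xs)+375,np.median(ys)+235,m.sum(),np.ptp(xs),np.ptp(ys))
print(job_done())
E
```

```text
408.0 264.0 328 20 20
the job is handed in; nothing more can be done
None
```

The job is handed in: one full press fed one dish, which I slid on to the mat to within about 5 mm of its centre by the top camera; the last look, just before the final push, showed three dishes still in the tube, and no verdict came back.

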